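# Find the loose cradle post by feel and move it to the repair rack

## Task

One of the four posts on the dismantling cradle sits in a worn boss and is loose. Rock the posts gently side to side in their bosses, never forcing one hard against its boss, until you have felt the one with clear play; draw that post out and stand it fully home in the empty hole of the wooden repair rack, leaving the three sound posts in place and not disturbing anything else.

Things in the scene. Friction and masses are not known exactly. Their poses are not given: they have to be found in the camera images.
- cradle: Fixed grey steel plate, 200 (x) x 220 (y) x 12 mm. Origin: centre of its underside, on the table; z up. At its x = +-55 mm, y = +-65 mm stand four square dark steel bosses, 48 x 48 mm, tops 54 mm above the table, each with a vertical round bore hidden under its post's flange. A loose heat sink (40 x 50 x 22 mm) lies on the plate between the bosses and stays there.
- cradle_bosses (a point): Point midway between the four boss tops, 54 mm above the table, axes of the cradle. In three bosses a post shifts sideways about 1 mm either way before it meets the bore, in the worn one about 5 mm, in any direction. Which is worn cannot be seen and varies. Bosses are rigid: past the play the side force climbs steeply; 25 N of post on boss is too much. All posts pull straight up.
- post_near_left: Loose steel post in the cradle's near (-x), left (+y) boss (cradle axes). 0.2 to 0.42 kg, all four alike: round shank 16 mm thick, 34 mm long, in the bore; round flange 44 mm wide, 6 mm thick, lying on the boss; above it a square column 24 x 24 mm from 6 to 61 mm over the flange's underside, 4 mm cap. Origin: on its axis at the flange's underside; z up, x and y square to the column's faces.
- post_near_right: Loose steel post in the cradle's near (-x), right (-y) boss (cradle axes). 0.2 to 0.42 kg, all four alike: round shank 16 mm thick, 34 mm long, in the bore; round flange 44 mm wide, 6 mm thick, lying on the boss; above it a square column 24 x 24 mm from 6 to 61 mm over the flange's underside, 4 mm cap. Origin: on its axis at the flange's underside; z up, x and y square to the column's faces.
- post_far_left: Loose steel post in the cradle's far (+x), left (+y) boss (cradle axes). 0.2 to 0.42 kg, all four alike: round shank 16 mm thick, 34 mm long, in the bore; round flange 44 mm wide, 6 mm thick, lying on the boss; above it a square column 24 x 24 mm from 6 to 61 mm over the flange's underside, 4 mm cap. Origin: on its axis at the flange's underside; z up, x and y square to the column's faces.
- post_far_right: Loose steel post in the cradle's far (+x), right (-y) boss (cradle axes). 0.2 to 0.42 kg, all four alike: round shank 16 mm thick, 34 mm long, in the bore; round flange 44 mm wide, 6 mm thick, lying on the boss; above it a square column 24 x 24 mm from 6 to 61 mm over the flange's underside, 4 mm cap. Origin: on its axis at the flange's underside; z up, x and y square to the column's faces.
- rack: Fixed wooden repair rack, a block 80 (x) x 170 (y) x 45 mm tall on the table. Origin: centre of its underside; z up. Two round holes in its top at y = +42 and -42 mm; the one at +42 mm is taken by another fixed post of the same shape, the one at -42 mm is empty.
- rack_hole (a point): Centre of the mouth of the rack's empty hole, in its top face 45 mm above the table; 20 mm wide, 40 mm deep, 2 mm chamfer. Axes of the rack. A post fully home has its flange flat on the rack's top and its origin here, within the 2 mm play.
Mind the look-alikes: they are no part of the job. Several things look just like the rack: the one meant starts farthest to the robot's right. What is shaped like the post_near_right but green is not meant.

How it is judged (in metres and radians):
On the way:
1. the loose post has been shifted sideways in its boss by more than 2 mm while its flange is still down on the boss (((distance of post_near_left from where it was at the start of the episode above 0.002 m and height (world z) of post_near_left below 0.0553 m and angle between post_near_left's own z axis and vertical below 0.15 rad) or (distance of post_near_right from where it was at the start of the episode above 0.002 m and height (world z) of post_near_right below 0.0553 m and angle between post_near_right's own z axis and vertical below 0.15 rad) or (distance of post_far_left from where it was at the start of the episode above 0.002 m and height (world z) of post_far_left below 0.0553 m and angle between post_far_left's own z axis and vertical below 0.15 rad) or (distance of post_far_right from where it was at the start of the episode above 0.002 m and height (world z) of post_far_right below 0.0553 m and angle between post_far_right's own z axis and vertical below 0.15 rad))), for 0.05 s.
At the end, for the whole second after the job is handed in: The loose post stands upright (within 0.05 rad) and at rest in the rack's empty hole, within 5 mm of its centre and its flange down on the rack's top within 1.5 mm; the three sound posts still sit home in their bosses (within about 4 mm, upright within 0.06 rad) (((distance between post_near_left and boss1 below 0.046 m and angle between post_near_left's own z axis and vertical below 0.06 rad) or (distance between post_near_right and boss1 below 0.046 m and angle between post_near_right's own z axis and vertical below 0.06 rad) or (distance between post_far_left and boss1 below 0.046 m and angle between post_far_left's own z axis and vertical below 0.06 rad) or (distance between post_far_right and boss1 below 0.046 m and angle between post_far_right's own z axis and vertical below 0.06 rad)) and ((distance between post_near_left and boss2 below 0.046 m and angle between post_near_left's own z axis and vertical below 0.06 rad) or (distance between post_near_right and boss2 below 0.046 m and angle between post_near_right's own z axis and vertical below 0.06 rad) or (distance between post_far_left and boss2 below 0.046 m and angle between post_far_left's own z axis and vertical below 0.06 rad) or (distance between post_far_right and boss2 below 0.046 m and angle between post_far_right's own z axis and vertical below 0.06 rad)) and ((distance between post_near_left and boss3 below 0.046 m and angle between post_near_left's own z axis and vertical below 0.06 rad) or (distance between post_near_right and boss3 below 0.046 m and angle between post_near_right's own z axis and vertical below 0.06 rad) or (distance between post_far_left and boss3 below 0.046 m and angle between post_far_left's own z axis and vertical below 0.06 rad) or (distance between post_far_right and boss3 below 0.046 m and angle between post_far_right's own z axis and vertical below 0.06 rad)) and ((horizontal distance between post_near_left and rack_hole below 0.005 m and z of post_near_left in the frame of rack_hole between -0.002 and 0.0015 m and angle between post_near_left's own z axis and vertical below 0.05 rad and linear speed of post_near_left below 0.02 m/s) or (horizontal distance between post_near_right and rack_hole below 0.005 m and z of post_near_right in the frame of rack_hole between -0.002 and 0.0015 m and angle between post_near_right's own z axis and vertical below 0.05 rad and linear speed of post_near_right below 0.02 m/s) or (horizontal distance between post_far_left and rack_hole below 0.005 m and z of post_far_left in the frame of rack_hole between -0.002 and 0.0015 m and angle between post_far_left's own z axis and vertical below 0.05 rad and linear speed of post_far_left below 0.02 m/s) or (horizontal distance between post_far_right and rack_hole below 0.005 m and z of post_far_right in the frame of rack_hole between -0.002 and 0.0015 m and angle between post_far_right's own z axis and vertical below 0.05 rad and linear speed of post_far_right below 0.02 m/s))); the robot touches nothing.
It fails at once if a sound post is drawn more than 15 mm out of its boss (distance between each of post_near_left, post_near_right, post_far_left, post_far_right and boss1 above 0.057 m or distance between each of post_near_left, post_near_right, post_far_left, post_far_right and boss2 above 0.057 m or distance between each of post_near_left, post_near_right, post_far_left, post_far_right and boss3 above 0.057 m).
It fails at once if a post is pressed against a boss with more than 25 N (contact force between any of post_near_left, post_near_right, post_far_left, post_far_right and boss0 above 25 N or contact force between any of post_near_left, post_near_right, post_far_left, post_far_right and boss1 above 25 N or contact force between any of post_near_left, post_near_right, post_far_left, post_far_right and boss2 above 25 N or contact force between any of post_near_left, post_near_right, post_far_left, post_far_right and boss3 above 25 N).
It fails at once if a bystander (heat sink, screwdriver, drive, tray, bracket, wrench) is moved by more than 20 mm (distance of any of heatsink, screwdriver, drive, screw_tray, bracket, wrench from where it was at the start of the episode above 0.02 m).
It also fails if it takes over 72 s, if anything falls off the work surface, if the arm or the gripper's body presses on something with over 40 N, if the wrist force passes 120 N, or if a joint passes its speed limit or range.

## Robot

A 6-joint arm with a two-finger parallel gripper is mounted at the origin on the work surface. World frame = base frame: x ahead of the robot, y to its left, z up, the work surface at z = 0. Lengths are in mm, angles in rad, forces in N, time in s.
With the tool pointing down it reaches from about 350 to 875 mm from the base axis. Payload 4.2 kg.
Tool frame: the origin (TCP) lies at the very end of the fingers, on their centre line; the grasp point (between the pads) lies arm.grip_point_offset behind it (arm.grip_point_offset is the distance from the TCP to the grasp point, in mm); z points along the fingers, y is the line along which they close (so a half turn about z gives the same grasp; the last joint's range is limited). The gripper opens to 85 mm and grips with 20 to 120 N. Pads are 22 mm wide; open, the fingers measure 114 mm over their backs; the gripper's body (76 mm by 85 mm) begins 54 mm behind the grasp point. The pads swing forward as they close: fully open they stand 13 mm farther back than shut.
Start: joints at [1.428, 0.385, 0.008, 0, -1.194, -0.259], TCP at [244.389, 575.216, 231.312] pointing down, gripper open.
Joint ranges: [-3.14, 3.14], [-1.21, 2.06], [-1.07, 1.41], [-3.16, 2.05], [-2.99, -0.16], [-3.1, 3.1]. Speed limits (rad/s): [2.79, 2.79, 3.14, 3.14, 3.14, 3.14].

## Interface

Orientations are given as a unit quaternion [x, y, z, w].
In Python, from bench import arm, cams, ticket gives the robot as it stands.
- The arm moves only by the tool servo_tool, never from a script. Its argument "commands" is a list that holds one entry, the list of rows, each a list of 7 numbers: the closure in counts, from 0 (fully open) to 255 (shut), then the shift along the tool's x, y, z in m, then the turn, a rotation vector about the tool's x, y, z in degrees. In form: [[[grip, x, y, z, ax, ay, az], ...]]. A call has 1 to 10 rows; each row shifts and turns the commanded pose from where the row before left it, along the tool's axes as they then stand; what a row does not reach is not made up. A row lasts 1/12 s, in which the tool goes at most 41.7 mm and 7.16 degrees, less where a joint would pass 70% of its speed; a pose out of reach is approached as far as the arm can. A call with a gripper value outside its range is refused whole. The fingers move at their own pace and stop on an object; the grip force is fixed at half the most. Time passes only in rows, so rows that do not move let the fingers close. It gives the time, the measured TCP pose, the force, the opening and the grip force at its end, in the units of the state.
- arm.read_state(): the state, without advancing time (a new reading comes with each control period).
- cams.get_image(name): name is "side" or "top"; returns a dict with "frame" (420x560x3 uint8, blue, green, red), "K" (3x3 intrinsics, pixels), "T" (4x4, takes a point from camera to world coordinates). Camera axes: x right, y up, looking along -z (the intrinsics and any distortion apply to the point x, -y, -z); pixel columns grow to the right and rows downward; lengths in mm; the calibration is good to about 2 mm. A picture is of the moment at which its call begins. There is no depth.
- ticket.job_done(): hands the job in; it is judged then, once.
The state is a dict: "clock": time; "joints": joint angles; "joint_vel": joint speeds; "joint_efforts": joint torques, N m; "position": TCP position; "ee_rot": TCP orientation; "contact_force": force on the tool from outside, world axes, zero at the start; "wrist_torque": the same for the moment, N m; "gripper_width": finger opening in mm; "grasp_force": force on a finger pad.
Only numpy, scipy, OpenCV 4.12 (cv2) and the standard library are available. Lean on these libraries where they do the work, as an engineer would, in place of code of your own. Each camera call takes 0.05 s, during which the arm holds its last target. There are 200 camera calls.

## Working session

There is one attempt and no reset: what is moved stays moved. The work goes in short steps, Python scripts to look and compute and a tool call to move; the robot and the scene stay as the last step left them, time stands still between calls to the robot, and variables do not carry over. Pictures are saved under pics/ and viewed, at most 10 in all, crops included, and the job is handed in when it is done.

Besides the shell and the picture viewer there is one more tool, called after "Emit:" by a JSON object that holds its "name" and its "arguments". servo_tool: Moves the arm, as the interface text tells. Its arguments: {"type":"object","properties":{"commands":{"type":"array","items":{"type":"array","items":{"type":"array","items":{"type":"number"}}}}},"required":["commands"]}

```bash
mkdir -p pics; python3 - <<'E'
from bench import arm,cams
import cv2,numpy as np
s=arm.read_state();print({k:np.round(v,3).tolist() for k,v in s.items()},arm.grip_point_offset)
for n in("top","side"):
    g=cams.get_image(n);cv2.imwrite(f"pics/{n}0.png",g["frame"]);print(n,g["K"].tolist(),np.round(g["T"],3).tolist(),[k for k in g])
E
```

```text
{'clock': 0.0, 'joints': [1.428, 0.386, 0.007, -0.001, -1.194, -0.259], 'joint_vel': [-0.0, -0.0, -0.002, 0.0, -0.001, 0.0], 'joint_efforts': [0.0, -39.229, 18.841, 4.187, -0.005, 0.0], 'position': [244.18, 574.67, 230.192], 'ee_rot': [0.98, -0.2, -0.0, 0.001], 'contact_force': [0.796, 0.903, 0.132], 'wrist_torque': [0.015, -0.016, -0.017], 'grasp_force': 0.0, 'gripper_width': 85.298} 18.700000000000003
top [[438.2657995042343, 0.0, 281.08443117598466], [0.0, 438.2657995042343, 213.3955364443146], [0.0, 0.0, 1.0]] [[-0.007, 0.998, -0.062, 391.452], [-1.0, -0.008, -0.022, 148.49], [-0.022, 0.061, 0.998, 1450.604], [0.0, 0.0, 0.0, 1.0]] ['frame', 'K', 'T']
side [[379.5802956038262, 0.0, 279.09130041465625], [0.0, 379.5802956038262, 213.9648451308318], [0.0, 0.0, 1.0]] [[0.938, 0.205, -0.28, 214.394], [-0.347, 0.596, -0.724, -514.952], [0.018, 0.776, 0.63, 684.146], [0.0, 0.0, 0.0, 1.0]] ['frame', 'K', 'T']
```

View pics/top0.png

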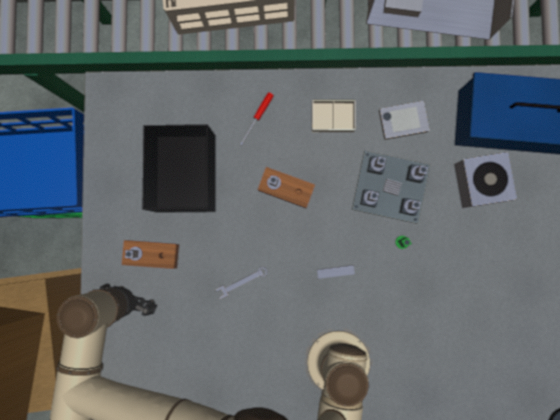

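View pics/side0.png

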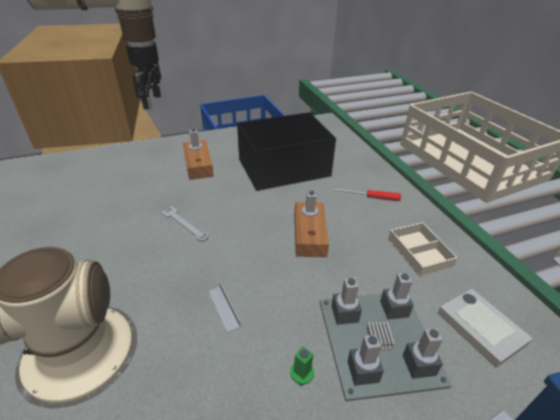

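Top view: rack look-alikes are at px (286,188) and (150,254). The right-most one (image right = -y) is (286,188), with its hole near (297,190). The posts are at (377,163), (418,172), (370,198) and (410,207). The green post at (403,242) is not meant. I'll check this in a close crop.

```bash
python3 - <<'E'
import cv2,numpy as np
a=cv2.imread("pics/top0.png")
c=cv2.resize(a[145:265,250:440],None,fx=4,fy=4,interpolation=cv2.INTER_CUBIC)
cv2.imwrite("pics/crop0.png",c)
E
```

```text
(no output)
```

View pics/crop0.png

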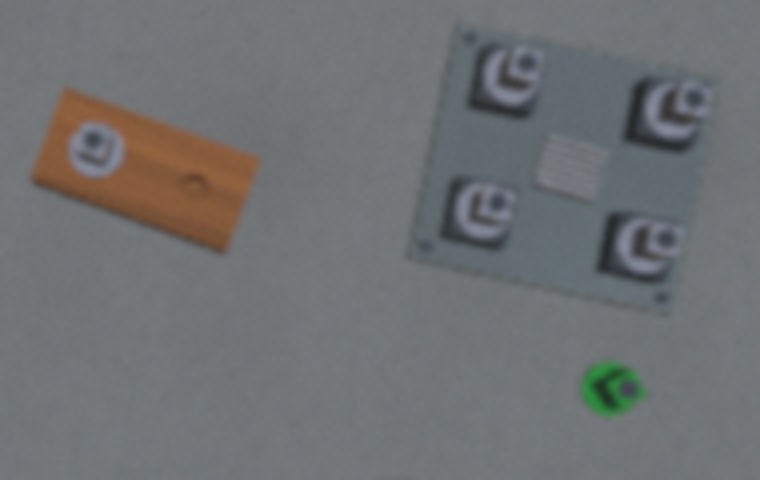

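The crop shows the chosen rack with its filled hole at crop (96,150) and its empty hole at (195,184). The four post caps are at (524,62), (694,98), (496,202) and (665,239), and the plate corners are clear.

```bash
cat > h.py <<'E'
import numpy as np,cv2
from bench import arm,cams
def ray(g,p,z):
    d=np.linalg.inv(g["K"])@[p[0],p[1],1.]; d=g["T"][:3,:3]@(d*[1,-1,-1]); o=g["T"][:3,3]
    return o+d*(z-o[2])/d[2]
def proj(g,X):
    c=g["T"][:3,:3].T@(np.asarray(X,float)-g["T"][:3,3]); q=g["K"]@(c*[1,-1,-1]); return q[:2]/q[2]
def tri(g1,p1,g2,p2):
    o=[];A=np.zeros((3,3));b=np.zeros(3)
    for g,p in((g1,p1),(g2,p2)):
        d=ray(g,p,0)-g["T"][:3,3];d/=np.linalg.norm(d);M=np.eye(3)-np.outer(d,d);A+=M;b+=M@g["T"][:3,3]
    return np.linalg.solve(A,b)
E
python3 - <<'E'
from h import *
t=cams.get_image("top");s=cams.get_image("side")
f=lambda c:(250+(c[0]+.5)/4-.5,145+(c[1]+.5)/4-.5)
for n,c in dict(FL=(524,62),FR=(694,98),NL=(496,202),NR=(665,239)).items(): print(n,ray(t,f(c),119).round(1))
P=[ray(t,f(c),12)for c in((457,22),(718,75),(665,315),(408,258))]
print("plate",np.round(P,1).tolist(),np.mean(P,0).round(1))
e=P[0]-P[1]+P[3]-P[2];print("yaw y-edge",np.degrees(np.arctan2(-e[0],e[1])),[np.linalg.norm(P[i]-P[i-1]).round(1) for i in range(4)])
hsv=cv2.cvtColor(t["frame"],cv2.COLOR_BGR2HSV);m=cv2.inRange(hsv,(5,90,60),(20,255,255));m[:,:240]=0;m[:150]=0;m[220:]=0;m[:,330:]=0
k=max(cv2.findContours(m,0,2)[0],key=cv2.contourArea);r=cv2.boxPoints(cv2.minAreaRect(k));R=[ray(t,p,45)for p in r]
print("rack px",r.tolist(),np.round(R,1).tolist(),np.mean(R,0).round(1),[np.linalg.norm(R[i]-R[i-1]).round(1) for i in range(4)])
print("hole",ray(t,f((195,184)),45).round(1),"taken flange",ray(t,f((96,150)),51).round(1),"taken cap",ray(t,f((95,136)),110).round(1))
# side crop for reading
cv2.imwrite("pics/side1.png",cv2.resize(s["frame"][185:395,285:455],None,fx=3.4,fy=2.8*1,interpolation=cv2.INTER_CUBIC) if 0 else cv2.resize(s["frame"][180:390,285:455],None,fx=2.8,fy=2.8,interpolation=cv2.INTER_CUBIC))
E
```

```text
FL [ 634.1 -127.9  119. ]
FR [ 605.  -255.9  119. ]
NL [ 527.  -104.4  119. ]
NR [ 497.7 -231.3  119. ]
plate [[687.6, -95.7, 12.0], [641.1, -308.5, 12.0], [444.0, -260.2, 12.0], [492.4, -52.0, 12.0]] [ 566.3 -179.1   12. ]
yaw y-edge -12.701688947384337 [np.float64(199.9), np.float64(217.9), np.float64(202.9), np.float64(213.7)]
rack px [[257.22625732421875, 189.62774658203125], [265.6058349609375, 166.58395385742188], [314.1824951171875, 184.2481689453125], [305.80291748046875, 207.29196166992188]] [[555.8, 255.3, 45.0], [630.6, 227.9, 45.0], [571.5, 71.5, 45.0], [497.3, 99.2, 45.0]] [563.8 163.5  45. ] [np.float64(166.7), np.float64(79.6), np.float64(167.2), np.float64(79.2)]
hole [551.3 122.6  45. ] taken flange [578.9 201.9  51. ] taken cap [581.8 200.4 110. ]
```

View pics/side1.png

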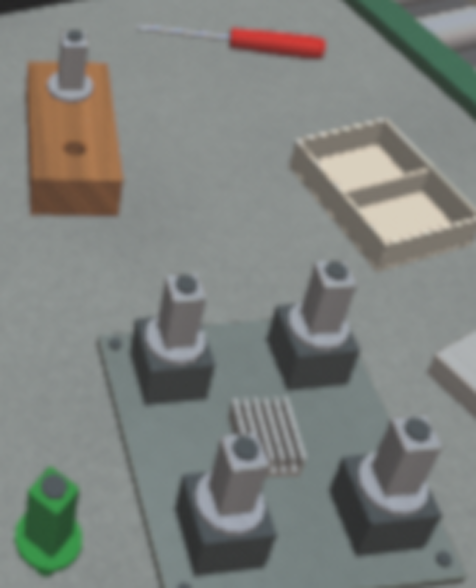

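```bash
python3 - <<'E'
from h import *
t=cams.get_image("top");s=cams.get_image("side")
f=lambda c:(250+(c[0]+.5)/4-.5,145+(c[1]+.5)/4-.5)
q=lambda c:(285+(c[0]+.5)/2.8-.5,180+(c[1]+.5)/2.8-.5)
for n,a,b,z in(("FL",(524,62),(336,271),119),("FR",(694,98),(418,430),119),("NL",(496,202),(186,285),119),("NR",(665,239),(246,448),119),("hole",(195,184),(74,148),45),("taken",(95,136),(74,36),110)):
    print(n,"top",ray(t,f(a),z).round(1)[:2],"side",ray(s,q(b),z).round(1)[:2],"tri",tri(t,f(a),s,q(b)).round(1))
E
```

```text
FL top [ 634.1 -127.9] side [ 632.7 -130.8] tri [ 634.8 -128.6  115.9]
FR top [ 605.  -255.9] side [ 604.4 -257.2] tri [ 605.4 -256.5  117.5]
NL top [ 527.  -104.4] side [ 525.9 -106.8] tri [ 527.3 -104.9  116.4]
NR top [ 497.7 -231.3] side [ 498.  -232.4] tri [ 498.1 -231.8  118. ]
hole top [551.3 122.6] side [549.2 123.3] tri [550.3 123.   45.1]
taken top [581.8 200.4] side [578.5 200.3] tri [580.5 201.  109.1]
```

Emit:
{"name": "servo_tool", "arguments": {"commands": [[[145, 0, 0, 0, 0, 0, -5.25], [145, 0, 0, 0, 0, 0, -5.25], [145, 0, 0, 0, 0, 0, 0], [145, 0, 0, 0, 0, 0, 0], [145, 0, 0, 0, 0, 0, 0]]]}}

```text
clock: 0.72
position: [244.4, 575.2, 231.3]
ee_rot: [0.994, -0.11, -0.0, 0.0]
contact_force: [-0.3, -1.2, 0.4]
gripper_width: 36.5
grasp_force: 0.0
```

```bash
cat >> h.py <<'E'
from scipy.spatial.transform import Rotation as Ro
def go(x,y,z):
    s=arm.read_state();R=Ro.from_quat(s["ee_rot"]);p=np.array(s["position"])
    d=R.inv().apply(np.array([x,y,z])-p);print("pos",p.round(1),"yaw",np.degrees(np.arctan2(*R.as_matrix()[1::-1,0])).round(2),"zaxis",R.as_matrix()[:,2].round(4),"tool shift mm",d.round(1),np.linalg.norm(d).round(),"w",s["gripper_width"],"F",np.round(s["contact_force"],2),"t",s["clock"])
E
python3 -c "
from h import *
go(526.6,-105.2,230)"
```

```text
pos [244.4 575.2 231.3] yaw -12.64 zaxis [-0.e+00 -1.e-04 -1.e+00] tool shift mm [424.2 602.2   1.3] 737.0 w 36.49303845748211 F [-0.35 -1.16  0.43] t 0.7167
```

Emit:
{"name": "servo_tool", "arguments": {"commands": [[[145, 0.0212, 0.0301, 0, 0, 0, 0], [145, 0.0212, 0.0301, 0, 0, 0, 0], [145, 0.0212, 0.0301, 0, 0, 0, 0], [145, 0.0212, 0.0301, 0, 0, 0, 0], [145, 0.0212, 0.0301, 0, 0, 0, 0], [145, 0.0212, 0.0301, 0, 0, 0, 0], [145, 0.0212, 0.0301, 0, 0, 0, 0], [145, 0.0212, 0.0301, 0, 0, 0, 0], [145, 0.0212, 0.0301, 0, 0, 0, 0], [145, 0.0212, 0.0301, 0, 0, 0, 0]]]}}

```text
clock: 1.55
position: [386.4, 233.7, 231.7]
ee_rot: [0.994, -0.11, 0.0, -0.0]
contact_force: [1.2, 0.1, 1.0]
gripper_width: 37.0
grasp_force: 0.0
```

Emit:
{"name": "servo_tool", "arguments": {"commands": [[[145, 0.0212, 0.0301, 0, 0, 0, 0], [145, 0.0212, 0.0301, 0, 0, 0, 0], [145, 0.0212, 0.0301, 0, 0, 0, 0], [145, 0.0212, 0.0301, 0, 0, 0, 0], [145, 0.0212, 0.0301, 0, 0, 0, 0], [145, 0.0212, 0.0301, 0, 0, 0, 0], [145, 0.0212, 0.0301, 0, 0, 0, 0], [145, 0.0212, 0.0301, 0, 0, 0, 0], [145, 0.0212, 0.0301, 0, 0, 0, 0], [145, 0.0212, 0.0301, 0, 0, 0, 0]]]}}

```text
clock: 2.38
position: [528.2, -106.3, 231.6]
ee_rot: [0.994, -0.11, 0.0, -0.0]
contact_force: [1.0, 1.1, 0.5]
gripper_width: 36.8
grasp_force: 0.0
```

Emit:
{"name": "servo_tool", "arguments": {"commands": [[[145, 0, 0, 0.03, 0, 0, 0], [145, 0, 0, 0.03, 0, 0, 0], [145, 0, 0, 0.025, 0, 0, 0], [145, 0, 0, 0, 0, 0, 0]]]}}

```text
clock: 2.72
position: [524.0, -104.8, 141.2]
ee_rot: [0.994, -0.111, -0.006, 0.0]
contact_force: [-0.6, 0.7, -0.9]
gripper_width: 37.1
grasp_force: 0.0
```

```bash
python3 -c "
from h import *
go(526.6,-105.2,66)
s=cams.get_image('side');cv2.imwrite('pics/side2.png',cv2.resize(s['frame'][200:390,290:460],None,fx=3,fy=3,interpolation=2))"
```

```text
pos [ 524.  -104.8  141.2] yaw -12.72 zaxis [-1.110e-02  5.000e-04 -9.999e-01] tool shift mm [ 3.4 -0.3 75.1] 75.0 w 37.0888570287292 F [-0.56  0.69 -0.93] t 2.7167
```

View pics/side2.png

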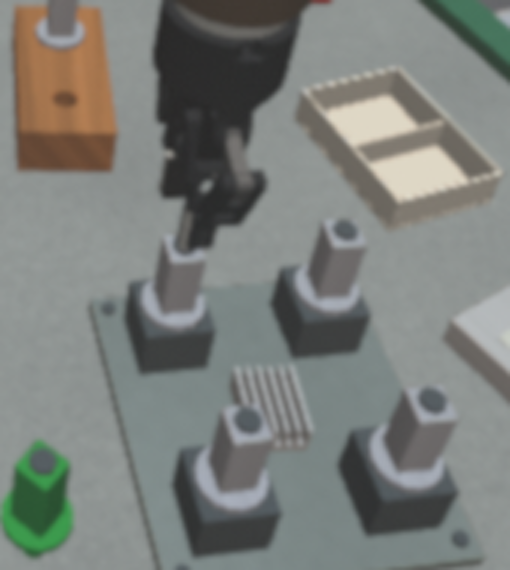

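The picture shows the gripper above the near-left post cap at crop (185,240), with the fingers straddling it. I'll let it settle, then descend.

Emit:
{"name": "servo_tool", "arguments": {"commands": [[[145, 0, 0, 0.005, 0, 0, 0], [145, 0, 0, 0.01, 0, 0, 0], [145, 0, 0, 0.01, 0, 0, 0], [145, 0, 0, 0, 0, 0, 0]]]}}

```text
clock: 3.1
position: [526.8, -104.1, 119.9]
ee_rot: [0.994, -0.109, -0.001, -0.0]
contact_force: [0.3, 0.7, 0.1]
gripper_width: 36.8
grasp_force: 0.0
```

```bash
python3 -c "
from h import *
go(526.6,-105.2,66)"
```

```text
pos [ 526.8 -104.1  119.9] yaw -12.54 zaxis [-2.4e-03  5.0e-04 -1.0e+00] tool shift mm [ 0.2  1.1 53.9] 54.0 w 36.84348003815052 F [0.3  0.71 0.08] t 3.1
```

Emit:
{"name": "servo_tool", "arguments": {"commands": [[[145, 0, 0.001, 0.015, 0, 0, 0], [145, 0, 0, 0.015, 0, 0, 0], [145, 0, 0, 0.012, 0, 0, 0], [145, 0, 0, 0.008, 0, 0, 0], [145, 0, 0, 0.003, 0, 0, 0], [145, 0, 0, 0, 0, 0, 0], [145, 0, 0, 0, 0, 0, 0]]]}}

```text
clock: 3.68
position: [528.1, -105.3, 68.9]
ee_rot: [0.994, -0.109, 0.0, 0.0]
contact_force: [0.4, 1.1, -0.1]
gripper_width: 36.9
grasp_force: 0.0
```

Emit:
{"name": "servo_tool", "arguments": {"commands": [[[145, 0, 0.001, 0, 0, 0, 0], [145, 0, 0.001, 0, 0, 0, 0], [145, 0, 0.0005, 0, 0, 0, 0], [145, 0, 0, 0, 0, 0, 0], [145, 0, 0, 0, 0, 0, 0]]]}}

```text
clock: 4.1
position: [527.1, -107.9, 68.6]
ee_rot: [0.994, -0.109, 0.0, -0.0]
contact_force: [0.2, 0.2, -0.3]
gripper_width: 36.9
grasp_force: 0.0
```

Emit:
{"name": "servo_tool", "arguments": {"commands": [[[145, 0, 0.001, 0, 0, 0, 0], [145, 0, 0.0005, 0, 0, 0, 0], [145, 0, 0, 0, 0, 0, 0]]]}}

```text
clock: 4.35
position: [526.7, -109.4, 68.3]
ee_rot: [0.994, -0.109, 0.0, -0.0]
contact_force: [-0.1, -0.4, -0.7]
gripper_width: 37.0
grasp_force: 0.0
```

Emit:
{"name": "servo_tool", "arguments": {"commands": [[[145, 0, 0.0005, 0, 0, 0, 0], [145, 0, 0.0005, 0, 0, 0, 0], [145, 0, 0, 0, 0, 0, 0]]]}}

```text
clock: 4.6
position: [526.5, -110.3, 68.3]
ee_rot: [0.994, -0.109, -0.0, 0.0]
contact_force: [-0.1, -0.3, -0.2]
gripper_width: 36.9
grasp_force: 0.0
```

Emit:
{"name": "servo_tool", "arguments": {"commands": [[[145, 0, 0.0005, 0, 0, 0, 0], [145, 0, 0.0005, 0, 0, 0, 0], [145, 0, 0, 0, 0, 0, 0]]]}}

```text
clock: 4.85
position: [526.5, -111.1, 68.3]
ee_rot: [0.994, -0.109, 0.0, -0.0]
contact_force: [1.5, 1.1, -0.7]
gripper_width: 37.1
grasp_force: 0.6
```

Emit:
{"name": "servo_tool", "arguments": {"commands": [[[145, 0, 0.0005, 0, 0, 0, 0], [145, 0, 0, 0, 0, 0, 0]]]}}

```text
clock: 5.02
position: [526.5, -111.5, 68.3]
ee_rot: [0.994, -0.109, 0.0, -0.0]
contact_force: [0.4, 2.1, -0.9]
gripper_width: 36.9
grasp_force: 1.1
```

Emit:
{"name": "servo_tool", "arguments": {"commands": [[[145, 0, 0.0005, 0, 0, 0, 0], [145, 0, 0, 0, 0, 0, 0]]]}}

```text
clock: 5.18
position: [526.3, -112.0, 68.4]
ee_rot: [0.994, -0.109, 0.0, -0.0]
contact_force: [0.9, 3.2, -0.6]
gripper_width: 36.5
grasp_force: 1.3
```

Emit:
{"name": "servo_tool", "arguments": {"commands": [[[145, 0, 0.0005, 0, 0, 0, 0], [145, 0, 0, 0, 0, 0, 0]]]}}

```text
clock: 5.35
position: [526.3, -112.3, 68.5]
ee_rot: [0.994, -0.109, 0.0, -0.0]
contact_force: [0.8, 4.4, 1.4]
gripper_width: 37.0
grasp_force: 2.4
```

Emit:
{"name": "servo_tool", "arguments": {"commands": [[[145, 0, 0.0005, 0, 0, 0, 0], [145, 0, 0, 0, 0, 0, 0]]]}}

```text
clock: 5.52
position: [526.3, -112.5, 68.6]
ee_rot: [0.994, -0.109, 0.001, -0.001]
contact_force: [0.5, 6.4, 1.9]
gripper_width: 37.2
grasp_force: 3.2
```

Emit:
{"name": "servo_tool", "arguments": {"commands": [[[145, 0, 0.0005, 0, 0, 0, 0], [145, 0, 0, 0, 0, 0, 0]]]}}

```text
clock: 5.68
position: [526.3, -112.6, 68.7]
ee_rot: [0.994, -0.109, 0.001, -0.001]
contact_force: [-0.1, 8.2, 2.3]
gripper_width: 37.0
grasp_force: 4.0
```

Near-left hit its wall after about 1.2 mm, with force climbing to 8 N, so it is sound. Next is near-right.

Emit:
{"name": "servo_tool", "arguments": {"commands": [[[145, 0, -0.0055, 0, 0, 0, 0], [145, 0, 0, -0.025, 0, 0, 0], [145, 0, 0, -0.04, 0, 0, 0], [145, 0, 0.01, 0, 0, 0, 0], [145, 0, 0.04, 0, 0, 0, 0], [145, 0, 0.04, 0, 0, 0, 0], [145, 0, 0.04, 0, 0, 0, 0], [145, 0, 0, 0, 0, 0, 0], [145, 0, 0, 0, 0, 0, 0], [145, 0, 0, 0, 0, 0, 0]]]}}

```text
clock: 6.52
position: [498.2, -235.6, 133.1]
ee_rot: [0.994, -0.11, -0.0, 0.0]
contact_force: [0.4, 0.7, 0.2]
gripper_width: 37.0
grasp_force: 0.0
```

```bash
python3 -c "
from h import *
go(498,-231.5,68.5)"
```

```text
pos [ 498.2 -235.6  133.1] yaw -12.58 zaxis [-8.e-04 -2.e-04 -1.e+00] tool shift mm [-1.1 -4.  64.6] 65.0 w 36.95759112620559 F [0.44 0.69 0.15] t 6.5167
```

Emit:
{"name": "servo_tool", "arguments": {"commands": [[[145, -0.001, -0.001, 0.015, 0, 0, 0], [145, 0, 0, 0.02, 0, 0, 0], [145, 0, 0, 0.015, 0, 0, 0], [145, 0, 0, 0.01, 0, 0, 0], [145, 0, 0, 0.0045, 0, 0, 0], [145, 0, 0, 0, 0, 0, 0], [145, 0, 0, 0, 0, 0, 0]]]}}

```text
clock: 7.1
position: [498.6, -233.7, 69.2]
ee_rot: [0.994, -0.108, 0.0, 0.0]
contact_force: [1.0, 0.1, 0.6]
gripper_width: 36.7
grasp_force: 0.0
```

Emit:
{"name": "servo_tool", "arguments": {"commands": [[[145, 0, 0.001, 0, 0, 0, 0], [145, 0, 0.001, 0, 0, 0, 0], [145, 0, 0, 0, 0, 0, 0]]]}}

```text
clock: 7.35
position: [498.0, -236.2, 69.6]
ee_rot: [0.994, -0.109, 0.001, 0.0]
contact_force: [-0.3, 0.3, 0.1]
gripper_width: 36.8
grasp_force: 0.0
```

Emit:
{"name": "servo_tool", "arguments": {"commands": [[[145, 0, 0.001, 0, 0, 0, 0], [145, 0, 0, 0, 0, 0, 0]]]}}

```text
clock: 7.52
position: [497.4, -237.2, 69.1]
ee_rot: [0.994, -0.109, 0.0, 0.0]
contact_force: [-0.2, 0.2, 0.1]
gripper_width: 36.8
grasp_force: 0.0
```

Emit:
{"name": "servo_tool", "arguments": {"commands": [[[145, 0, 0.0005, 0, 0, 0, 0], [145, 0, 0.0005, 0, 0, 0, 0], [145, 0, 0, 0, 0, 0, 0]]]}}

```text
clock: 7.77
position: [497.5, -237.9, 69.0]
ee_rot: [0.994, -0.109, 0.0, -0.0]
contact_force: [1.4, 0.2, 1.0]
gripper_width: 36.6
grasp_force: 0.5
```

Contact at about y = -237.9. I'll continue in 1 mm steps, since force rises by at most about 4 N/mm.

Emit:
{"name": "servo_tool", "arguments": {"commands": [[[145, 0, 0.0005, 0, 0, 0, 0], [145, 0, 0.0005, 0, 0, 0, 0], [145, 0, 0, 0, 0, 0, 0]]]}}

```text
clock: 8.02
position: [497.3, -238.8, 69.0]
ee_rot: [0.994, -0.109, 0.0, -0.0]
contact_force: [1.1, 1.5, 2.5]
gripper_width: 36.7
grasp_force: 1.3
```

Emit:
{"name": "servo_tool", "arguments": {"commands": [[[145, 0, 0.0005, 0, 0, 0, 0], [145, 0, 0.0005, 0, 0, 0, 0], [145, 0, 0, 0, 0, 0, 0]]]}}

```text
clock: 8.27
position: [496.9, -239.9, 69.0]
ee_rot: [0.994, -0.109, 0.0, -0.0]
contact_force: [1.4, 2.3, 2.9]
gripper_width: 36.6
grasp_force: 1.4
```

Emit:
{"name": "servo_tool", "arguments": {"commands": [[[145, 0, 0.0005, 0, 0, 0, 0], [145, 0, 0, 0, 0, 0, 0]]]}}

```text
clock: 8.43
position: [496.7, -240.4, 68.9]
ee_rot: [0.994, -0.109, 0.0, 0.0]
contact_force: [1.0, 3.4, 2.1]
gripper_width: 36.8
grasp_force: 1.5
```

Emit:
{"name": "servo_tool", "arguments": {"commands": [[[145, 0, 0.0005, 0, 0, 0, 0], [145, 0, 0.0005, 0, 0, 0, 0], [145, 0, 0, 0, 0, 0, 0]]]}}

```text
clock: 8.68
position: [496.3, -241.4, 68.8]
ee_rot: [0.994, -0.109, 0.0, 0.0]
contact_force: [0.5, 2.7, 2.7]
gripper_width: 37.0
grasp_force: 1.4
```

Emit:
{"name": "servo_tool", "arguments": {"commands": [[[145, 0, 0.0005, 0, 0, 0, 0], [145, 0, 0, 0, 0, 0, 0]]]}}

```text
clock: 8.85
position: [496.2, -241.9, 68.8]
ee_rot: [0.994, -0.109, -0.0, 0.0]
contact_force: [1.8, 2.3, 1.9]
gripper_width: 36.8
grasp_force: 1.4
```

Near-right slid about 4 mm at a flat 1.4 N, so it is the loose one. I'll centre on it, go up a little and grip.

Emit:
{"name": "servo_tool", "arguments": {"commands": [[[145, 0, -0.004, -0.003, 0, 0, 0], [145, 0, -0.0035, -0.003, 0, 0, 0], [145, 0, 0, 0, 0, 0, 0], [165, 0, 0, 0, 0, 0, 0], [180, 0, 0, 0, 0, 0, 0], [200, 0, 0, 0, 0, 0, 0], [255, 0, 0, 0, 0, 0, 0], [255, 0, 0, 0, 0, 0, 0], [255, 0, 0, 0, 0, 0, 0]]]}}

```text
clock: 9.6
position: [497.8, -234.7, 75.0]
ee_rot: [0.994, -0.109, -0.0, 0.0]
contact_force: [-0.7, -1.5, 3.2]
gripper_width: 23.3
grasp_force: 59.2
```

```bash
python3 -c "
from h import *
go(498,-231.5,130)"
```

```text
pos [ 497.8 -234.7   75. ] yaw -12.52 zaxis [-1.e-04 -3.e-04 -1.e+00] tool shift mm [ -0.5  -3.2 -55. ] 55.0 w 23.303575941168322 F [-0.7  -1.48  3.19] t 9.6
```

Emit:
{"name": "servo_tool", "arguments": {"commands": [[[255, 0, 0, -0.003, 0, 0, 0], [255, 0, 0, -0.005, 0, 0, 0], [255, 0, 0, -0.005, 0, 0, 0]]]}}

```text
clock: 9.85
position: [497.4, -234.2, 87.5]
ee_rot: [0.994, -0.109, -0.001, -0.0]
contact_force: [-0.2, 0.5, -2.4]
gripper_width: 23.2
grasp_force: 58.9
```

Emit:
{"name": "servo_tool", "arguments": {"commands": [[[255, 0, 0, -0.01, 0, 0, 0], [255, 0, 0, -0.015, 0, 0, 0], [255, 0, 0, -0.02, 0, 0, 0], [255, 0, 0, -0.02, 0, 0, 0], [255, 0, 0, -0.025, 0, 0, 0], [255, 0, 0, -0.02, 0, 0, 0], [255, 0, 0, 0, 0, 0, 0], [255, 0, 0, 0, 0, 0, 0]]]}}

```text
clock: 10.52
position: [498.3, -234.4, 199.3]
ee_rot: [0.994, -0.109, 0.002, -0.0]
contact_force: [0.2, 0.1, -3.3]
gripper_width: 23.5
grasp_force: 58.9
```

```bash
python3 -c "
from h import *
go(550,122,190)
s=cams.get_image('side');cv2.imwrite('pics/side3.png',cv2.resize(s['frame'][150:400,280:470],None,fx=2.4,fy=2.4,interpolation=2))"
```

```text
pos [ 498.3 -234.4  199.3] yaw -12.53 zaxis [ 0.0034 -0.     -1.    ] tool shift mm [ -26.9 -359.1    9.5] 360.0 w 23.48931875259071 F [ 0.22  0.11 -3.33] t 10.5167
```

View pics/side3.png

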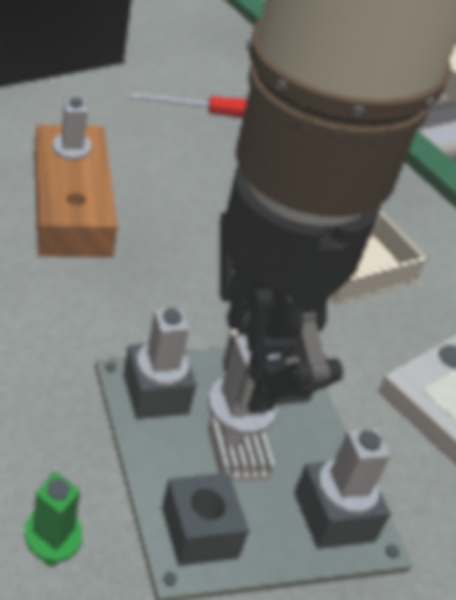

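The picture shows the post hanging upright in the gripper, with the near-right boss empty at crop (208,505) and the other posts in place. I'll carry it to the rack.

Emit:
{"name": "servo_tool", "arguments": {"commands": [[[255, -0.0026, -0.015, 0, 0, 0, 0], [255, -0.0026, -0.035, 0, 0, 0, 0], [255, -0.0026, -0.04, 0, 0, 0, 0], [255, -0.0026, -0.04, 0, 0, 0, 0], [255, -0.0026, -0.04, 0, 0, 0, 0], [255, -0.0026, -0.04, 0, 0, 0, 0], [255, -0.0026, -0.04, 0, 0, 0, 0], [255, -0.0026, -0.04, 0, 0, 0, 0], [255, -0.0026, -0.035, 0, 0, 0, 0], [255, -0.0026, -0.02, 0, 0, 0, 0]]]}}

```text
clock: 11.4
position: [546.8, 111.2, 195.9]
ee_rot: [0.994, -0.108, -0.001, 0.0]
contact_force: [0.6, -0.8, -2.0]
gripper_width: 23.4
grasp_force: 59.3
```

Emit:
{"name": "servo_tool", "arguments": {"commands": [[[255, 0, -0.015, 0, 0, 0, 0], [255, 0, 0, 0, 0, 0, 0], [255, 0, 0, 0.02, 0, 0, 0], [255, 0, 0, 0.03, 0, 0, 0], [255, 0, 0, 0.025, 0, 0, 0], [255, 0, 0, 0.015, 0, 0, 0], [255, 0, 0, 0, 0, 0, 0], [255, 0, 0, 0, 0, 0, 0], [255, 0, 0, 0, 0, 0, 0]]]}}

```text
clock: 12.15
position: [551.4, 122.1, 108.8]
ee_rot: [0.994, -0.109, 0.001, -0.0]
contact_force: [0.1, 0.1, -2.7]
gripper_width: 23.3
grasp_force: 59.4
```

```bash
python3 -c "
from h import *
go(550.8,122.9,80)
s=cams.get_image('side');cv2.imwrite('pics/side4.png',cv2.resize(s['frame'][170:270,270:370],None,fx=6,fy=6,interpolation=2))
st=arm.read_state();p=np.array(st['position']);
for n,z in(('flange rim centre',-21),('shank tip',-55)):
  X=p+[-.5,0,z];print(n,((proj(s,X)-[270,170])*6).round(1))
print('hole',((proj(s,[550.3,123,45])-[270,170])*6).round(1))"
```

```text
pos [551.4 122.1 108.8] yaw -12.55 zaxis [ 1.5e-03  2.0e-04 -1.0e+00] tool shift mm [-0.8 -0.6 28.8] 29.0 w 23.324148914762002 F [ 0.1   0.07 -2.66] t 12.15
flange rim centre [259.2 296.8]
shank tip [253.2 359.1]
hole [249.4 375.1]
```

View pics/side4.png

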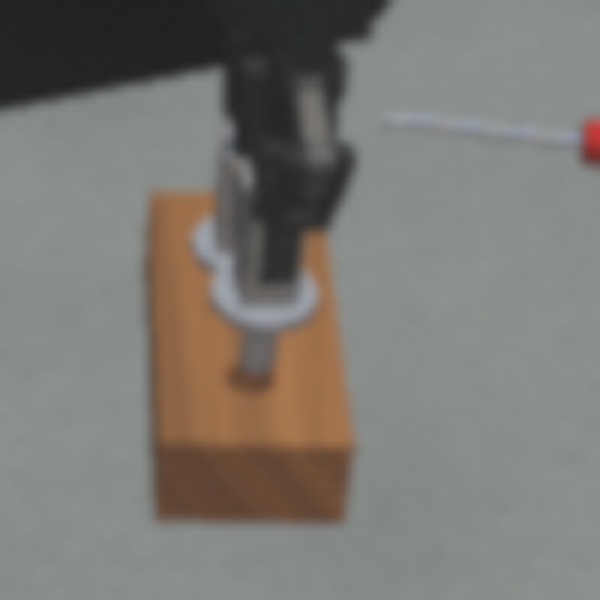

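The picture shows the shank tip at crop (256,378), about 5 crop px (1.6 mm) right of the hole line, and the flange at (264,292). I'll correct that and lower.

Emit:
{"name": "servo_tool", "arguments": {"commands": [[[255, -0.0017, -0.0006, 0, 0, 0, 0], [255, 0, 0, 0.005, 0, 0, 0], [255, 0, 0, 0.005, 0, 0, 0], [255, 0, 0, 0.004, 0, 0, 0], [255, 0, 0, 0.003, 0, 0, 0], [255, 0, 0, 0, 0, 0, 0]]]}}

```text
clock: 12.7
position: [548.9, 123.6, 90.0]
ee_rot: [0.994, -0.109, -0.0, 0.0]
contact_force: [0.1, 0.3, -2.8]
gripper_width: 23.3
grasp_force: 59.5
```

Emit:
{"name": "servo_tool", "arguments": {"commands": [[[255, 0, 0, 0.004, 0, 0, 0], [255, 0, 0, 0.004, 0, 0, 0], [255, 0, 0, 0.004, 0, 0, 0], [255, 0, 0, 0.004, 0, 0, 0], [255, 0, 0, 0.002, 0, 0, 0], [255, 0, 0, 0, 0, 0, 0], [255, 0, 0, 0, 0, 0, 0]]]}}

```text
clock: 13.28
position: [549.0, 123.5, 72.6]
ee_rot: [0.994, -0.109, -0.0, 0.0]
contact_force: [0.1, -0.0, -2.3]
gripper_width: 23.3
grasp_force: 59.4
```

Emit:
{"name": "servo_tool", "arguments": {"commands": [[[255, 0, 0, 0.001, 0, 0, 0], [255, 0, 0, 0.001, 0, 0, 0], [255, 0, 0, 0, 0, 0, 0]]]}}

```text
clock: 13.53
position: [548.9, 123.4, 70.7]
ee_rot: [0.994, -0.109, -0.0, 0.0]
contact_force: [1.2, 0.3, -2.1]
gripper_width: 23.3
grasp_force: 59.4
```

Emit:
{"name": "servo_tool", "arguments": {"commands": [[[255, 0, 0, 0.0015, 0, 0, 0], [255, 0, 0, 0.0015, 0, 0, 0], [255, 0, 0, 0, 0, 0, 0], [255, 0, 0, 0, 0, 0, 0]]]}}

```text
clock: 13.87
position: [549.0, 123.5, 67.7]
ee_rot: [0.994, -0.109, -0.0, 0.0]
contact_force: [0.2, 0.5, -2.4]
gripper_width: 23.3
grasp_force: 59.4
```

Emit:
{"name": "servo_tool", "arguments": {"commands": [[[255, 0, 0, 0.001, 0, 0, 0], [255, 0, 0, 0.001, 0, 0, 0], [255, 0, 0, 0, 0, 0, 0]]]}}

```text
clock: 14.12
position: [549.1, 123.5, 66.0]
ee_rot: [0.994, -0.109, 0.0, 0.0]
contact_force: [0.5, -1.2, -0.2]
gripper_width: 23.1
grasp_force: 59.5
```

Contact came at TCP z 66 as predicted, and the weight is off the gripper. I'll release, rise and back off.

Emit:
{"name": "servo_tool", "arguments": {"commands": [[[255, 0, 0, 0.0005, 0, 0, 0], [190, 0, 0, 0, 0, 0, 0], [160, 0, 0, 0, 0, 0, 0], [140, 0, 0, 0, 0, 0, 0], [140, 0, 0, 0, 0, 0, 0], [140, 0, 0, 0, 0, 0, 0]]]}}

```text
clock: 14.62
position: [549.1, 123.6, 65.2]
ee_rot: [0.994, -0.109, 0.0, -0.0]
contact_force: [0.1, -0.3, -0.0]
gripper_width: 38.5
grasp_force: 0.0
```

Emit:
{"name": "servo_tool", "arguments": {"commands": [[[140, 0, 0, -0.01, 0, 0, 0], [140, 0, 0, -0.025, 0, 0, 0], [140, 0, 0, -0.03, 0, 0, 0], [140, 0, 0, -0.035, 0, 0, 0], [140, -0.03, 0, -0.02, 0, 0, 0], [140, -0.04, 0, 0, 0, 0, 0], [140, -0.04, 0, 0, 0, 0, 0], [140, -0.03, 0, 0, 0, 0, 0], [140, 0, 0, 0, 0, 0, 0], [140, 0, 0, 0, 0, 0, 0]]]}}

```text
clock: 15.45
position: [411.6, 154.3, 186.7]
ee_rot: [0.994, -0.108, 0.001, -0.001]
contact_force: [0.5, -0.0, -0.1]
gripper_width: 38.4
grasp_force: 0.0
```

```bash
python3 -c "
from h import *
go(549,123,190)
s=cams.get_image('side');cv2.imwrite('pics/side5.png',cv2.resize(s['frame'][180:390,260:460],None,fx=2.8,fy=2.8,interpolation=2))
t=cams.get_image('top');cv2.imwrite('pics/top5.png',cv2.resize(t['frame'][145:265,250:440],None,fx=4,fy=4,interpolation=2))
print('home cap px',((proj(s,[550.3,123,110])-[260,180])*2.8).round(),'flange',((proj(s,[550.3,123,51])-[260,180])*2.8).round())"
```

```text
pos [411.6 154.3 186.7] yaw -12.37 zaxis [ 0.0021  0.0015 -1.    ] tool shift mm [140.9   1.1  -3.1] 141.0 w 38.39109576734741 F [ 0.54 -0.05 -0.06] t 15.45
home cap px [150.  91.] flange [145. 142.]
```

View pics/side5.png

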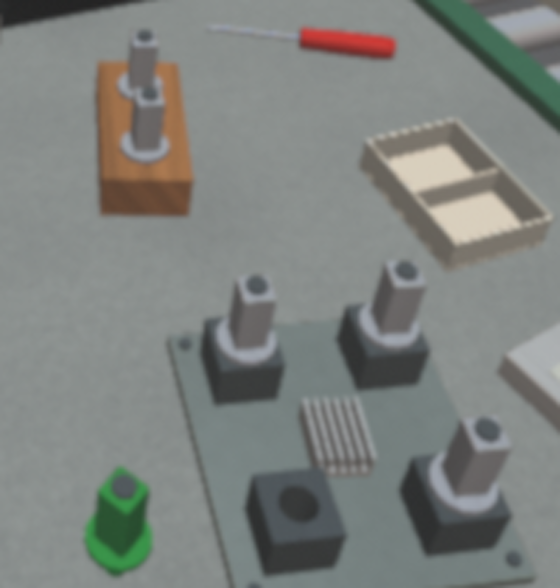

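View pics/top5.png

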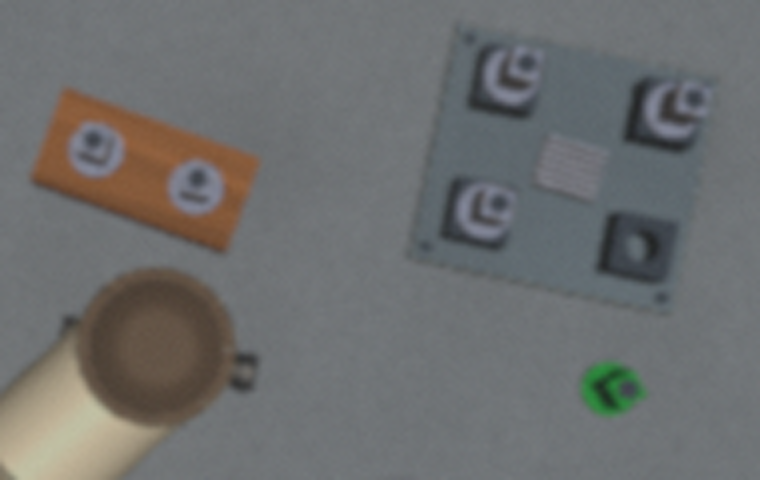

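The moved post stands with its flange on the rack (cap at (150,93), predicted (150,91)). The three sound posts are in place and the arm is clear, so I'll hand in.

```bash
python3 -c "
from bench import ticket
print(ticket.job_done())"
```

```text
the job is handed in; nothing more can be done
None
```

The near-right post was the loose one. It now stands fully home in the empty hole of the rack farthest to the robot's right, with the three sound posts still in place, and the job is handed in at about 15.5 s of the 72 s allowed; no verdict was returned. I tested only the near-left post (sound, about 1.2 mm of play) and the near-right post (about 4 mm), not the two far ones.

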